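# Bolt the specimen transport case with its spring safety catch

### The job

Lock the transport case: press the long sprung safety catch down with one fingertip and, while you keep it down, push the bolt's upright lug with the other fingertip until the bolt is fully home in the keeper on the lid. Then let go, so that the catch springs back up and locks the bolt, and move clear of everything. Nothing has to be gripped or lifted; leave the petri dish, the jar and the tip box where they stand.

Things in the scene. Friction and masses are not known exactly. Their poses are not given: they have to be found in the camera images.
- case: White case, black front deck, grey closed lid behind, fixed: 300 (x) x 280 (y) x 100 mm high, lid level with deck. Origin: underside centre; z up; x from front (deck, nearer the robot) to lid = bolt's way home. On the deck the bolt lies along x at y = -30 mm, the catch at y = +30 mm. Bolt bar and rear guides end 22 mm above the deck; front bridge (x = -27 mm) and keeper (x = 12 mm) 27 mm.
- bolt (a joint): Travel of the steel bolt in m: 0 = drawn (starts within 2 mm of it), 0.040 = fully home on its stop. Moves with some 3 N once the catch is down. While the catch is up, its tooth in the bolt's rack blocks the bolt after 3 mm; the rack has several notches, so a catch let up early blocks the bolt again part way.
- lug_top (a point): Centre of the top edge of the bolt's steel upright lug, which is pushed to slide the bolt: a flat plate 8 mm thick (x) by 28 mm wide (y), standing across the slide direction, its top 56 mm above the deck. Axes as the case. The point lies at case x = -95 mm when the bolt is drawn, -55 mm when home.
- catch (a joint): How far the spring catch is pressed down, in m: 0 = up, 0.010 = down on its stop. The bolt is free from about 0.006 on. The spring takes about 3 N to begin, 7.5 N fully down, and lifts the catch when let go. It springs right up only where its tooth meets a notch: drawn, some places part way, and from bolt travel 0.036 on.
- pad_top (a point): Centre of the top face of the catch's press bar: steel, 95 (x) by 26 mm (y), at case x = -135 to -40 mm, parallel to the bolt and 60 mm beside its centre line. It moves straight down and may be pressed anywhere along it, also with the fingertip sliding along it. Its top is 40 mm above the deck when up, 30 mm when fully down. Axes as the case.
- dish: Clear petri dish, 61 mm across, 16 mm high, lying loose on the lid; to be left alone. Origin: centre of the underside.
- jar: Small glass jar with a white cap, 56 mm across, 75 mm high, loose on the bench beside the case; to be left alone. Origin: centre of the underside.
- tip_box: White pipette tip box with a grey cover, 102 by 72 mm, 63 mm high, loose on the bench beside the case; to be left alone. Origin: centre of the underside.

How it is judged:
By the outcome, as a careful person would: the job done as asked, in the order asked, and still so for the second after the job is handed in, with the robot touching nothing.
It also fails if it takes over 35 s, if anything falls off the work surface, if the arm or the gripper's body presses on something with over 40 N, if the wrist force passes 120 N, or if a joint passes its speed limit or range.

### The arm

A 6-joint arm with a two-finger parallel gripper is mounted at the origin on the work surface. World frame = base frame: x ahead of the robot, y to its left, z up, the work surface at z = 0. Lengths are in m, angles in degrees, forces in N, time in s.
With the tool pointing down it reaches from about 0.375 to 0.9 m from the base axis. Payload 3.1 kg.
Tool frame: the origin (TCP) lies between the finger pads; the fingertips stand 19 mm ahead of it and the grasp point (between the pads) is the TCP; z points along the fingers, x is the direction in which the jaws open and shut, and the axes are right-handed (so a half turn about z gives the same grasp; the last joint's range is limited). The gripper opens to 87 mm and grips with 3 to 60 N. Pads are 19 mm wide; open, the fingers measure 117 mm over their backs; the gripper's body (75 mm by 190 mm) begins 51 mm behind the grasp point.
Start: joints at [-80.243, 30.224, 82.088, -0, 67.689, -10.227], TCP at [0.214, -0.587, 0.242] pointing down, gripper open.
Joint ranges: [-176.69, 176.69], [-43.24, 126.21], [12.49, 139.97], [-82, 262], [0, 151.66], [-163.58, 163.58]. Speed limits (degrees/s): [159.86, 159.86, 180, 180, 180, 180].

### API

Orientations are given as a 3x3 rotation matrix whose columns are the frame's x, y, z axes.
In Python, from rig import read_state, capture, camera_info, hand_in, spot_in, silhouettes gives the robot as it stands.
- The arm moves only by the shell command python3 -m jog 'ROWS'. ROWS is text: rows parted by semicolons, each of 7 numbers parted by spaces: the shift along the tool's x, y, z in m, then the turn, a rotation vector about the tool's x, y, z in degrees, then the opening, from 0 (shut) to 1 (fully open). A call has 1 to 8 rows; each row is the pose to reach, as a shift and turn from the pose commanded when the call began, along the tool's axes at that moment; what a row does not reach only later rows make up. A row lasts 1/8 s, in which the tool goes at most 62.5 mm and 10.7 degrees, less where a joint would pass 70% of its speed; a pose out of reach is approached as far as the arm can. A call with a gripper value outside its range is refused whole. The fingers move at their own pace and stop on an object; the grip force is fixed at half the most. Time passes only in rows, so rows that repeat a pose let the fingers close. It gives the time, the measured TCP pose, the force and the opening at its end, in the units of the state.
- read_state(): the state, without advancing time (a new reading comes with each control period).
- capture(name): name is "scene" or "top"; returns (picture, depth): 480x640x3 uint8, red, green, blue; 480x640 float32, m along the optical axis (not along the pixel's ray), 0 where there is no reading.
- camera_info(name): a dict with "vfov" (degrees; the focal length in pixels is half the picture's height over the tangent of half this angle, whatever the lens; pixels are square), "cx", "cy" (the principal point, pixels), "R" (3x3) and "t" (3): a world point X has camera coordinates R X + t. Camera axes: x right, y down, z forward; pixel columns grow to the right and rows downward; lengths in m; the calibration is good to about 2 mm. A picture is of the moment at which its call begins. camera_info takes no time and is no camera call.
- hand_in(): hands the job in, once; it reports no verdict.
Trained networks look in the newest picture that a camera, given by its name, has taken for a name from the list of things; names that differ only in an ending like _2 or _b are one class to them, and where a whole thing is asked for, a point or a joint stands for the part that bears it (a point fixed in the world has none). Each returns a list of dicts, best first, with "score" (0 to 1); they miss things now and then, are a little off and sometimes report something else, mostly with a low value. They report only what shows in the picture. A call takes as long as a camera call.
- spot_in(label, camera): "centre" ([x, y, z] in m, in world coordinates, good to about 4 mm: the middle of the surface that is visible of it).
- silhouettes(label, camera): "region" (480x640 bool, what is visible of it).
The state is a dict: "time_s": time; "joint_positions": joint angles; "qvel": joint speeds; "tau": joint torques, N m; "position": TCP position; "tcp_rot": TCP orientation; "force": force on the tool from outside, world axes, zero at the start; "moment": the same for the moment, N m; "opening": opening from 0.0 (shut) to 1.0 (fully open).
Only numpy, scipy, OpenCV 4.12 (cv2) and the standard library are available. Lean on these libraries where they do the work, as an engineer would, in place of code of your own. Each camera call takes 0.05 s, during which the arm holds its last target.

## Working session

There is one attempt and no reset: what is moved stays moved. The work goes in short steps, Python scripts to look and compute and a shell command to move; the robot and the scene stay as the last step left them, time stands still between calls to the robot, and variables do not carry over. Pictures are saved under pics/ and viewed, and the job is handed in when it is done.

```bash
mkdir -p pics; ls; cat > h.py <<'E'
import numpy as np,cv2
from rig import *
def cap(n,f):
    p,d=capture(n); cv2.imwrite(f'pics/{f}.png',p[:,:,::-1]); np.save(f'pics/{f}.npy',d); return p,d
def cam(n):
    c=camera_info(n); f=240/np.tan(np.radians(c['vfov']/2)); return f,c['cx'],c['cy'],np.array(c['R']),np.array(c['t'])
def back(n,d):
    f,cx,cy,R,t=cam(n); v,u=np.mgrid[:480,:640]
    P=np.stack([(u-cx)/f*d,(v-cy)/f*d,d],-1); return (P-t)@R
def proj(n,X):
    f,cx,cy,R,t=cam(n); p=np.atleast_2d(X)@R.T+t; return np.c_[p[:,0]/p[:,2]*f+cx,p[:,1]/p[:,2]*f+cy]
E
python3 - <<'E'
from h import *
s=read_state(); print({k:np.round(v,3).tolist() for k,v in s.items()})
for n in('scene','top'):
    cap(n,n+'0'); f,cx,cy,R,t=cam(n); print(n,f,cx,cy,-R.T@t, R[2])
for n in('scene','top'):
    for l in('case','lug_top','pad_top','dish','jar','tip_box'):
        r=spot_in(l,n); print(n,l,[(np.round(x['centre'],4).tolist(),round(x['score'],2)) for x in r[:2]])
E
```

```text
pics
{'time_s': 0.0, 'joint_positions': [-80.242, 30.278, 82.157, 0.001, 67.688, -10.228], 'qvel': [0.0, -0.031, -0.025, 0.061, -0.004, 0.042], 'tau': [0.0, -44.004, -17.659, 0.063, 0.058, -0.0], 'position': [0.214, -0.587, 0.241], 'tcp_rot': [[0.342, -0.94, -0.0], [-0.94, -0.342, 0.002], [-0.002, -0.0, -1.0]], 'force': [0.002, 0.145, 0.468], 'moment': [0.02, -0.016, 0.008], 'opening': 0.996}
scene 464.2535183683138 322.489697973769 235.67859936374055 [0.99641868 0.62984942 0.59965069] [-0.50074666 -0.64816416 -0.57370376]
top 505.3136621777219 318.1734253608493 240.21839955068606 [0.50237005 0.07417538 1.1812845 ] [ 0.07949496 -0.00648187 -0.99681419]
scene case [([0.6698, 0.1298, 0.0999], 0.8)]
scene lug_top [([0.566, 0.0136, 0.1213], 0.77)]
scene pad_top [([0.5523, 0.068, 0.1445], 0.92)]
scene dish [([0.7288, 0.0984, 0.1162], 0.95)]
scene jar [([0.4661, 0.266, 0.0525], 0.66)]
scene tip_box [([0.7005, -0.1621, 0.0532], 0.89)]
top case [([0.6152, 0.0768, 0.1001], 0.96)]
top lug_top [([0.5693, 0.0064, 0.1211], 0.76)]
top pad_top [([0.5383, 0.0626, 0.1395], 0.68)]
top dish [([0.7283, 0.0886, 0.1163], 0.58)]
top jar [([0.4507, 0.2504, 0.0725], 0.69)]
top tip_box []
```

View pics/scene0.png

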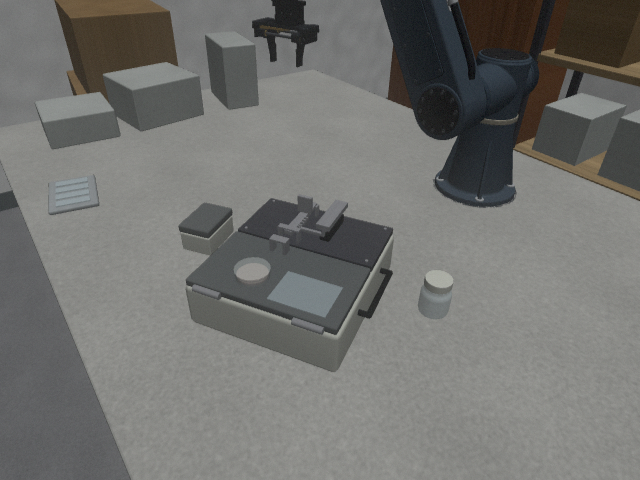

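View pics/top0.png

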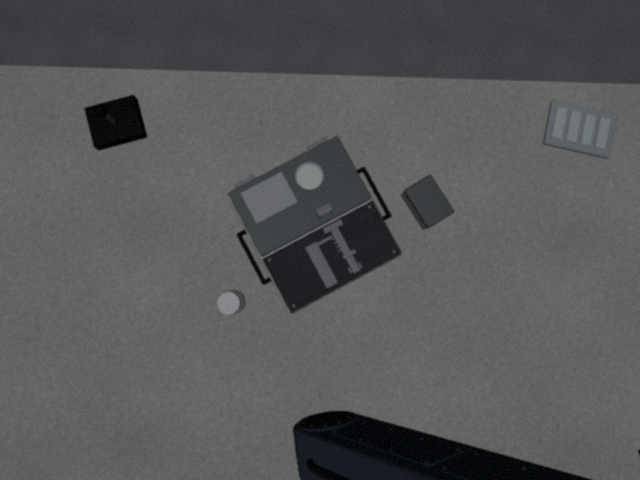

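The case is seen from above, centred near (316,224) and yawed about 25-30°. The catch bar is near (321,264) and the lug near (353,268). Next I'll fit the pose from depth.

```bash
python3 - <<'E'
from h import *
for n in('top','scene'):
    d=np.load(f'pics/{n}0.npy'); P=back(n,d)
    capture(n)
    r=silhouettes('case',n); m=r[0]['region']; print(n,r[0]['score'],m.sum())
    Q=P[m&(d>0)]; Q=Q[abs(Q[:,2]-.1)<.006]
    # include full top: all points with z ~0.1 close
    A=P[(d>0)&(abs(P[...,2]-.1)<.008)&(np.hypot(P[...,0]-.615,P[...,1]-.077)<.23)]
    print('zmed',np.median(A[:,2]))
    for S in(Q,A):
        (c,sz,a)=cv2.minAreaRect(S[:,:2].astype(np.float32)); print(np.round(c,4),np.round(sz,4),a)
    for l in('lug_top','pad_top'):
        r=silhouettes(l,n)
        for x in r[:1]:
            S=P[x['region']&(d>0)]; 
            print(l,x['score'],len(S),np.percentile(S[:,2],[2,10,50,90,98]).round(4))
            np.save(f'pics/{n}_{l}.npy',S)
            zz=np.percentile(S[:,2],95); T=S[abs(S[:,2]-zz)<.006]
            print('  top',cv2.minAreaRect(T[:,:2].astype(np.float32)),T.mean(0).round(4))
print(read_state()['time_s'])
E
python3 - <<'E'
import cv2
a=cv2.imread('pics/scene0.png')[180:300,230:410];cv2.imwrite('pics/c1.png',cv2.resize(a,None,fx=4,fy=4,interpolation=3))
a=cv2.imread('pics/top0.png')[190:320,240:410];cv2.imwrite('pics/c2.png',cv2.convertScaleAbs(cv2.resize(a,None,fx=4,fy=4,interpolation=3),alpha=1.8))
E
```

```text
top 0.58 17595
zmed 0.10004596026616963
[0.6295 0.0791] [0.3032 0.2704] 29.711275100708008
[0.6299 0.0792] [0.304  0.2705] 29.713096618652344
lug_top 0.69 460 [0.0988 0.1037 0.122  0.1535 0.1579]
  top ((0.5573031306266785, 0.005036103539168835), (0.007268116809427738, 0.025208283215761185), 28.0924015045166) [0.5572 0.0052 0.1564]
pad_top 0.67 544 [0.1356 0.1377 0.1399 0.1424 0.1436]
  top ((0.5343266129493713, 0.05960686877369881), (0.09155021607875824, 0.025621816515922546), 29.850513458251953) [0.5342 0.0593 0.1402]
scene 0.56 23404
zmed 0.09920947214388945
[0.6297 0.0787] [0.306  0.2718] 29.735027313232422
[0.6296 0.0791] [0.307  0.2719] 29.963735580444336
lug_top 0.64 430 [0.1159 0.1197 0.1263 0.1518 0.1555]
  top ((0.5588303804397583, 0.004689164459705353), (0.009305046871304512, 0.02799590490758419), 32.32828903198242) [0.5592 0.0056 0.1527]
pad_top 0.88 661 [0.1    0.1171 0.1383 0.14   0.1406]
  top ((0.5350168347358704, 0.05945195257663727), (0.0971553772687912, 0.027208110317587852), 29.925153732299805) [0.5376 0.0624 0.1388]
1.1
```

View pics/c1.png

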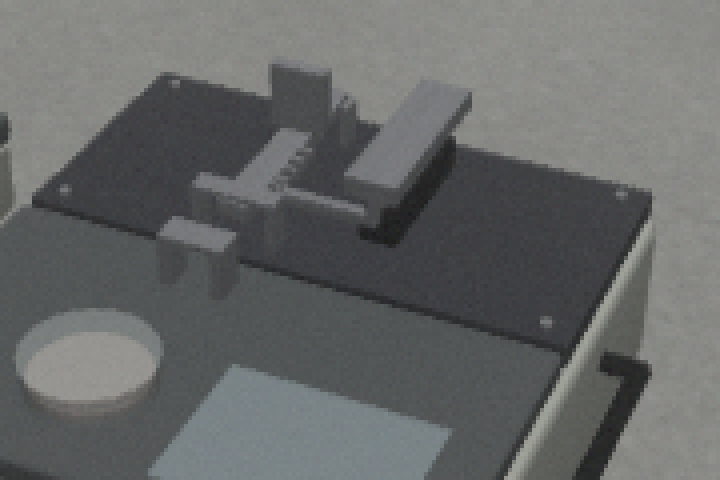

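View pics/c2.png

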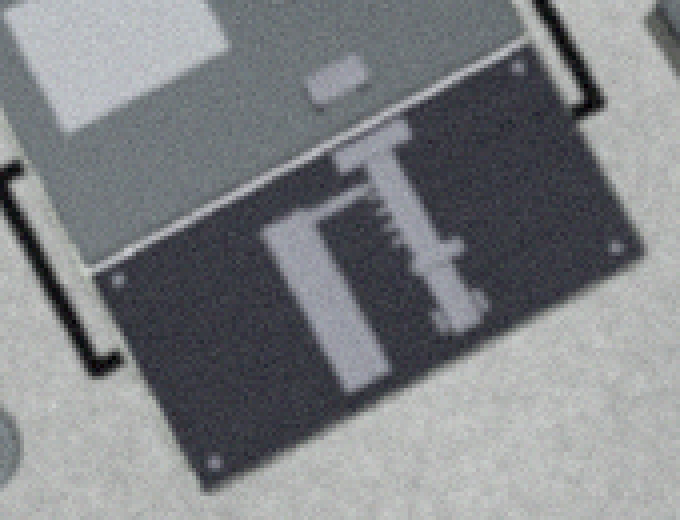

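Both views agree: yaw is about 29.8°, the case origin is near (0.625, 0.0775), the lug top is at (0.558, 0.005) and the pad is at (0.535, 0.060). With a tool-down pose and about 45 mm opening, both fingertips can share the same case x. I'll move above the start point now.

```bash
python3 -m jog '-0.464 -0.497 0 0 0 -9.8 0.52; -0.464 -0.497 0 0 0 -9.8 0.52; -0.464 -0.497 0 0 0 -9.8 0.52; -0.464 -0.497 0 0 0 -9.8 0.52; -0.464 -0.497 0 0 0 -9.8 0.52; -0.464 -0.497 0 0 0 -9.8 0.52; -0.464 -0.497 0 0 0 -9.8 0.52; -0.464 -0.497 0 0 0 -9.8 0.52'
cat >> h.py <<'E'
O=np.array([.625,.0775]); a=np.radians(29.8); X=np.array([np.cos(a),np.sin(a)]); Y=np.array([-X[1],X[0]])
def rep():
    s=read_state(); p=np.array(s['position']); R=np.array(s['tcp_rot']); q=p+.019*R[:,2]
    print('t',round(s['time_s'],2),'tip case x,y mm',np.round([(q[:2]-O)@X*1e3,(q[:2]-O)@Y*1e3],1),'tip z',round(q[2],4),'open mm',round(s['opening']*87,1))
    print('yaw tool x',round(np.degrees(np.arctan2(R[1,0],R[0,0])),2),'zaxis',R[:,2].round(3),'F',np.round(s['force'],2),'F case',np.round([s['force'][:2]@X,s['force'][:2]@Y],2)); return s,p,R
def goto(x,y,z):
    s,p,R=rep(); w=np.r_[O+x*X+y*Y,z+.019]; print('shift',(R.T@(w-p)).round(4))
E
python3 -c "
from h import *
goto(-.118,0,.223)"
```

```text
time_s: 2.1
position: [0.4414, -0.1401, 0.242]
tcp_rot: [[0.496, -0.868, 0.001], [-0.868, -0.496, -0.001], [0.001, -0.001, -1.0]]
force: [0.6, -0.9, 0.0]
opening: 0.523
t 2.1 tip case x,y mm [-267.4  -97.7] tip z 0.223 open mm 45.5
yaw tool x -60.24 zaxis [ 0.001 -0.001 -1.   ] F [ 0.64 -0.87  0.04] F case [ 0.12 -1.08]
shift [-9.770e-02 -1.494e-01 -1.000e-04]
```

```bash
python3 -m jog '-0.098 -0.149 0 0 0 0 0.52; -0.098 -0.149 0 0 0 0 0.52; -0.098 -0.149 0 0 0 0 0.52; -0.098 -0.149 0 0 0 0 0.52; -0.098 -0.149 0.03 0 0 0 0.52; -0.098 -0.149 0.04 0 0 0 0.52; -0.098 -0.149 0.04 0 0 0 0.52'
python3 -c "
from h import *
goto(-.118,0,.145)
cap('scene','s1');cap('top','t1')
a=cv2.imread('pics/s1.png')[150:300,230:410];cv2.imwrite('pics/c3.png',cv2.resize(a,None,fx=4,fy=4,interpolation=3))
"
```

```text
time_s: 2.98
position: [0.5204, 0.0165, 0.201]
tcp_rot: [[0.496, -0.869, -0.002], [-0.869, -0.496, 0.0], [-0.001, 0.002, -1.0]]
force: [-0.3, 0.5, 0.6]
opening: 0.518
t 2.98 tip case x,y mm [-121.1   -0.9] tip z 0.182 open mm 45.1
yaw tool x -60.29 zaxis [-0.002  0.    -1.   ] F [-0.25  0.53  0.63] F case [0.05 0.59]
shift [-0.0009 -0.0032  0.037 ]
```

View pics/c3.png

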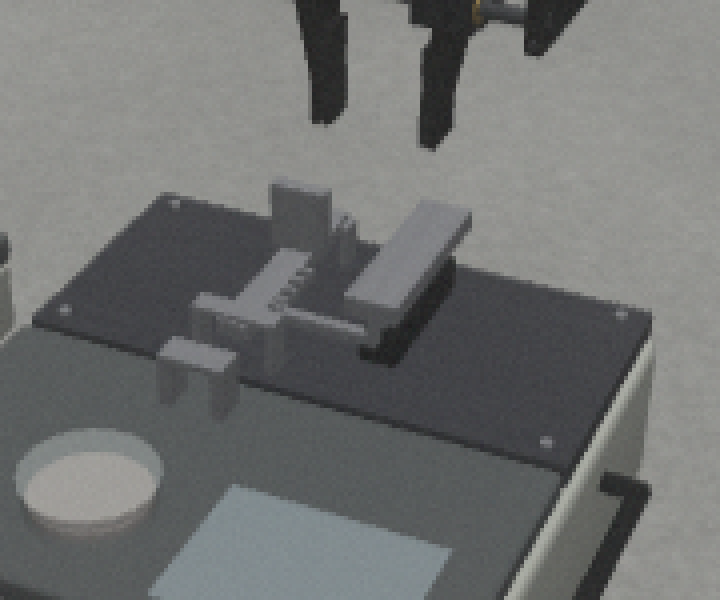

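View pics/t1.png

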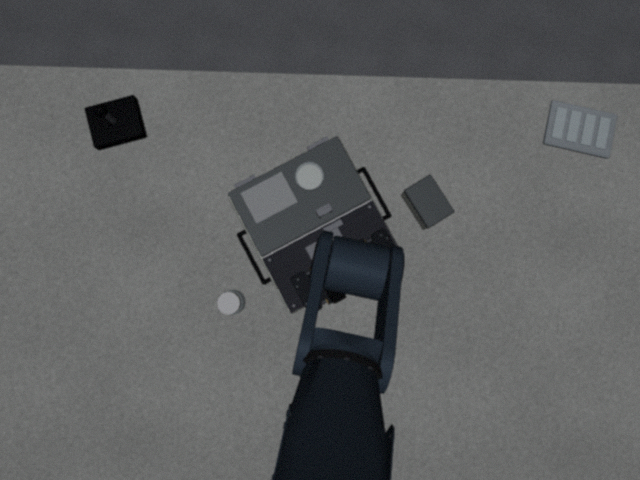

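The fingers hang above the deck, with tips near (311,180) and (338,186) in the scene picture. I'll check where those tips really sit laterally.

```bash
python3 -c "
from h import *
d=np.load('pics/s1.npy');P=back('scene',d)
C=np.stack([(P[...,:2]-O)@X,(P[...,:2]-O)@Y,P[...,2]],-1)*1e3
m=(d>0)&(C[...,0]>-160)&(C[...,0]<-60)&(abs(C[...,1])<70)&(C[...,2]>165)
for lo in range(170,230,6):
  for s in(-1,1):
    q=C[m&(C[...,2]>=lo)&(C[...,2]<lo+6)&(np.sign(C[...,1])==s)]
    if len(q)>3: print(lo,s,len(q),q.min(0).round(1),np.median(q,0).round(1),q.max(0).round(1))
a=cv2.imread('pics/s1.png')
def dr(pts,c):
  for p in pts:
    w=np.r_[O+p[0]*X+p[1]*Y,p[2]]; u=proj('scene',w)[0]; print(p,u.round(1)); 
for y in(-.0375,-.0225,.0225,.0375): dr([(-.1115,y,.182),(-.1305,y,.182)],0)
"
```

```text
176 -1 7 [-132.3  -31.3  180.6] [-113.7  -26.2  181.3] [-111.1  -24.2  181.8]
182 -1 20 [-131.9  -32.1  182. ] [-116.3  -24.3  184.9] [-110.6  -23.4  187.5]
182 1 24 [-130.    22.6  182.1] [-114.2   29.3  184.9] [-110.7   31.4  187.7]
188 -1 29 [-132.5  -32.   188.1] [-113.5  -24.3  191.1] [-109.2  -23.2  194. ]
188 1 23 [-130.9   22.4  188.3] [-113.4   29.5  191.2] [-110.    30.9  193.9]
194 -1 24 [-133.2  -31.8  194.1] [-114.   -24.9  196.9] [-110.4  -23.5  200. ]
194 1 20 [-134.2   22.7  194. ] [-112.8   29.3  197.5] [-110.8   31.1  199.2]
200 -1 26 [-131.7  -31.4  200.2] [-115.9  -24.4  203.6] [-110.1  -22.9  205.7]
200 1 24 [-133.7   21.3  200.1] [-112.9   28.4  202. ] [-109.9   31.6  205.5]
206 -1 30 [-128.5  -34.7  206.4] [-114.5  -25.4  209.5] [-109.6  -22.7  212. ]
206 1 24 [-128.8   22.4  206. ] [-113.3   30.7  209.1] [-109.4   32.6  212. ]
212 -1 26 [-130.1  -36.4  212. ] [-113.7  -26.7  215.5] [-109.8  -23.7  217.9]
212 1 23 [-131.7   20.8  212.1] [-112.9   29.9  215. ] [-109.7   33.9  217.9]
218 -1 33 [-130.6  -36.   218.3] [-112.3  -25.9  220.9] [-109.3  -23.5  224. ]
218 1 29 [-129.2   20.7  218. ] [-113.1   30.2  220.8] [-110.2   35.1  223.9]
224 -1 36 [-132.3  -38.3  224.1] [-112.7  -26.8  227.4] [-108.4  -22.2  230. ]
224 1 32 [-130.8   20.9  224. ] [-112.6   32.1  227.1] [-109.2   36.1  230. ]
(-0.1115, -0.0375, 0.182) [305.1 179.1]
(-0.1305, -0.0375, 0.182) [309.3 174.9]
(-0.1115, -0.0225, 0.182) [312.3 180.8]
(-0.1305, -0.0225, 0.182) [316.4 176.5]
(-0.1115, 0.0225, 0.182) [334.4 185.8]
(-0.1305, 0.0225, 0.182) [338.2 181.3]
(-0.1115, 0.0375, 0.182) [341.9 187.5]
(-0.1305, 0.0375, 0.182) [345.6 183. ]
```

At the tips the fingers are only about 9 mm thick (y ±22.5 to 32), so I'll open to about 51 mm. Then I'll descend to just above the pad.

```bash
python3 -m jog '-0.001 -0.003 0.01 0 0 0 0.585; -0.001 -0.003 0.025 0 0 0 0.585; -0.001 -0.003 0.035 0 0 0 0.585; -0.001 -0.003 0.035 0 0 0 0.585; -0.001 -0.003 0.035 0 0 0 0.585'
python3 -c "
from h import *
goto(-.118,0,.132)"
```

```text
time_s: 3.7
position: [0.5234, 0.0197, 0.1665]
tcp_rot: [[0.497, -0.868, 0.0], [-0.868, -0.497, -0.0], [0.0, -0.0, -1.0]]
force: [-0.6, 0.2, 0.3]
opening: 0.583
t 3.7 tip case x,y mm [-116.9    0.3] tip z 0.1475 open mm 50.7
yaw tool x -60.21 zaxis [ 0. -0. -1.] F [-0.59  0.19  0.29] F case [-0.42  0.46]
shift [0.0003 0.0011 0.0155]
```

```bash
python3 -m jog '0 0 0.004 0 0 0 0.585; 0 0 0.008 0 0 0 0.585; 0 0 0.011 0 0 0 0.585; 0 0 0.011 0 0 0 0.585'
python3 -c "
from h import *
goto(-.118,0,.1315)"
```

```text
time_s: 4.2
position: [0.5234, 0.0196, 0.1558]
tcp_rot: [[0.497, -0.868, 0.0], [-0.868, -0.497, -0.0], [0.0, -0.0, -1.0]]
force: [-0.4, -0.6, 5.3]
opening: 0.584
t 4.2 tip case x,y mm [-116.9    0.2] tip z 0.1368 open mm 50.8
yaw tool x -60.22 zaxis [ 0. -0. -1.] F [-0.44 -0.57  5.3 ] F case [-0.67 -0.27]
shift [0.0003 0.0011 0.0053]
```

```bash
python3 -m jog '0 0 0.002 0 0 0 0.585; 0 0 0.0043 0 0 0 0.585; 0 0 0.0043 0 0 0 0.585; 0 0 0.0043 0 0 0 0.585'
python3 -c "
from h import *
rep();cap('scene','s2')
a=cv2.imread('pics/s2.png')[150:300,230:410];cv2.imwrite('pics/c4.png',cv2.resize(a,None,fx=4,fy=4,interpolation=3))
"
```

```text
time_s: 4.7
position: [0.5234, 0.0196, 0.1517]
tcp_rot: [[0.497, -0.868, 0.001], [-0.868, -0.497, -0.0], [0.0, -0.001, -1.0]]
force: [0.4, -1.2, 6.4]
opening: 0.587
t 4.7 tip case x,y mm [-116.9    0.2] tip z 0.1327 open mm 51.1
yaw tool x -60.22 zaxis [ 0.001 -0.    -1.   ] F [ 0.39 -1.18  6.44] F case [-0.25 -1.22]
```

View pics/c4.png

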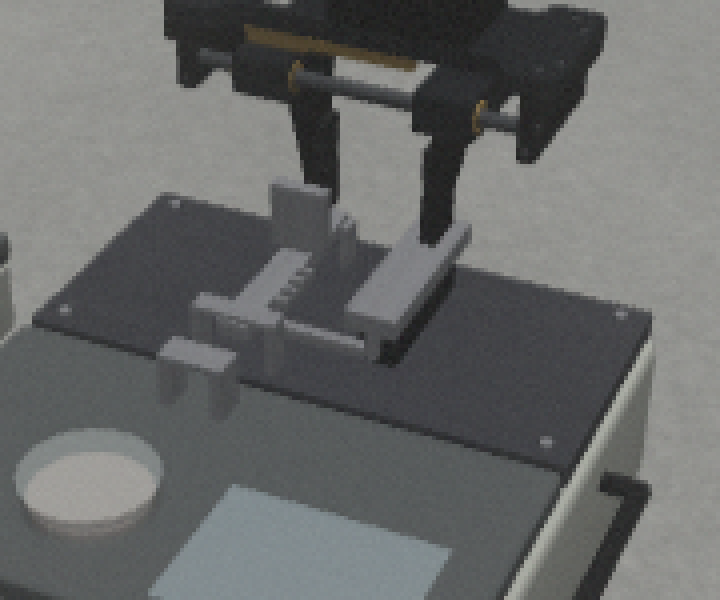

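The catch is visibly down (fingertip on the bar near crop (435,235)) and the lug finger sits just behind the lug. I'll start pushing (tool −y).

```bash
python3 -m jog '0 -0.004 0.0005 0 0 0 0.585; 0 -0.008 0.0005 0 0 0 0.585; 0 -0.011 0.0005 0 0 0 0.585; 0 -0.014 0.0005 0 0 0 0.585;0 -0.017 0.0005 0 0 0 0.585; 0 -0.020 0.0005 0 0 0 0.585'
python3 -c "
from h import *
rep();cap('scene','s3')
a=cv2.imread('pics/s3.png')[150:300,230:410];cv2.imwrite('pics/c5.png',cv2.resize(a,None,fx=4,fy=4,interpolation=3))
"
```

```text
time_s: 5.5
position: [0.5375, 0.0286, 0.1507]
tcp_rot: [[0.498, -0.867, -0.007], [-0.867, -0.498, -0.002], [-0.002, 0.007, -1.0]]
force: [-6.8, -4.0, 7.7]
opening: 0.584
t 5.5 tip case x,y mm [-100.4    1. ] tip z 0.1317 open mm 50.8
yaw tool x -60.12 zaxis [-0.007 -0.002 -1.   ] F [-6.78 -4.03  7.71] F case [-7.88 -0.13]
```

View pics/c5.png

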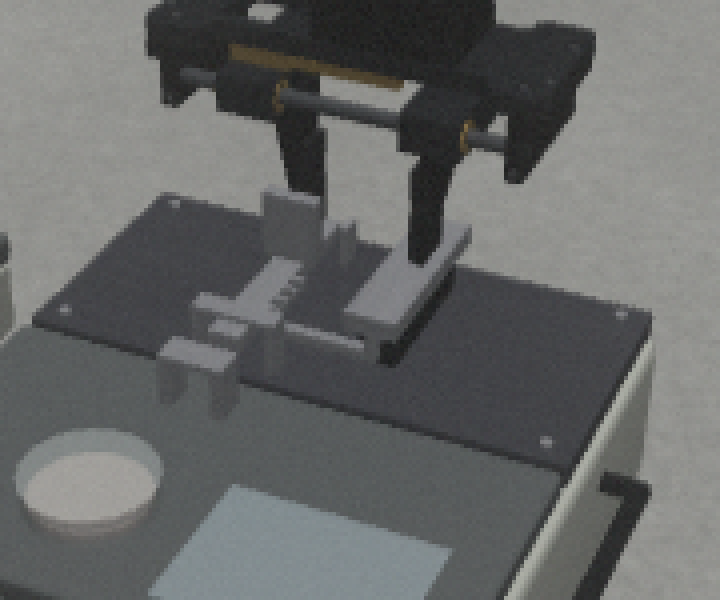

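The bolt has moved about 10 mm (the bar end now shows past the bridge at crop (230,330)). I'll continue.

```bash
python3 -m jog '0 -0.004 0 0 0 0 0.585; 0 -0.008 0 0 0 0 0.585; 0 -0.012 0 0 0 0 0.585; 0 -0.016 0 0 0 0 0.585;0 -0.019 0 0 0 0 0.585; 0 -0.022 0 0 0 0 0.585'
python3 -c "
from h import *
rep();cap('scene','s4')
a=cv2.imread('pics/s4.png')[150:300,230:410];cv2.imwrite('pics/c6.png',cv2.resize(a,None,fx=4,fy=4,interpolation=3))
"
```

```text
time_s: 6.3
position: [0.5565, 0.0395, 0.1506]
tcp_rot: [[0.498, -0.867, -0.008], [-0.867, -0.498, -0.002], [-0.002, 0.008, -1.0]]
force: [-6.0, -4.4, 7.0]
opening: 0.582
t 6.3 tip case x,y mm [-78.5   1.1] tip z 0.1316 open mm 50.6
yaw tool x -60.13 zaxis [-0.008 -0.002 -1.   ] F [-6.01 -4.39  6.98] F case [-7.39 -0.82]
```

View pics/c6.png

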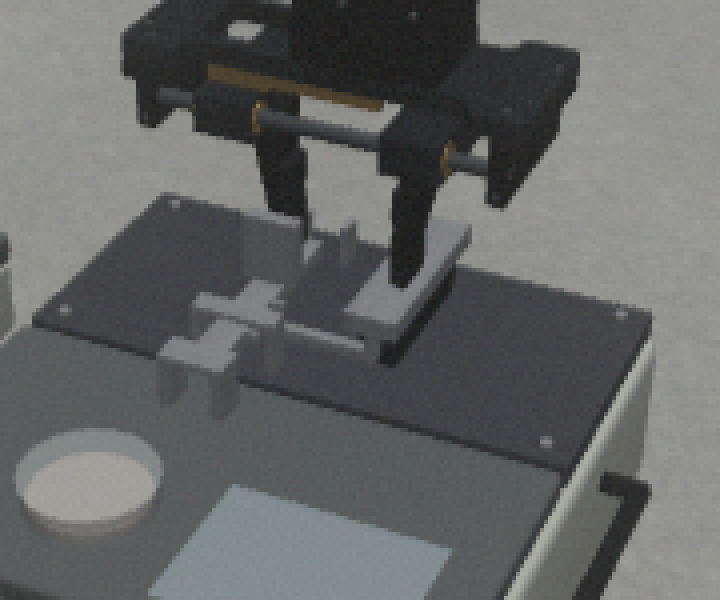

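```bash
python3 -m jog '0 -0.003 0 0 0 0 0.585; 0 -0.006 0 0 0 0 0.585; 0 -0.008 0 0 0 0 0.585; 0 -0.009 0 0 0 0 0.585;0 -0.010 0 0 0 0 0.585;0 -0.010 0 0 0 0 0.585'
python3 -c "
from h import *
rep()"
```

```text
time_s: 7.1
position: [0.5644, 0.044, 0.1506]
tcp_rot: [[0.498, -0.867, -0.009], [-0.867, -0.498, -0.003], [-0.002, 0.009, -1.0]]
force: [-7.4, -5.3, 10.1]
opening: 0.584
t 7.1 tip case x,y mm [-69.4   1.1] tip z 0.1316 open mm 50.8
yaw tool x -60.13 zaxis [-0.009 -0.003 -1.   ] F [-7.4  -5.33 10.08] F case [-9.07 -0.95]
```

```bash
python3 -m jog '0 -0.001 0 0 0 0 0.585; 0 -0.002 0 0 0 0 0.585; 0 -0.003 0 0 0 0 0.585; 0 -0.003 0 0 0 0 0.585'
python3 -c "
from h import *
rep()"
```

```text
time_s: 7.6
position: [0.5646, 0.0442, 0.1506]
tcp_rot: [[0.498, -0.867, -0.015], [-0.867, -0.498, -0.005], [-0.003, 0.015, -1.0]]
force: [-12.8, -10.1, 12.8]
opening: 0.584
t 7.6 tip case x,y mm [-69.2   1.1] tip z 0.1316 open mm 50.8
yaw tool x -60.12 zaxis [-0.015 -0.005 -1.   ] F [-12.84 -10.11  12.79] F case [-16.17  -2.4 ]
```

The extra 3 mm of command gave 0.2 mm of motion and the force rose from 9 to 16 N, so the bolt is on its stop. I'll check with a picture before letting go.

```bash
python3 -c "
from h import *
rep();cap('scene','s5')
a=cv2.imread('pics/s5.png')[150:300,230:410];cv2.imwrite('pics/c7.png',cv2.resize(a,None,fx=4,fy=4,interpolation=3))
"
```

```text
t 7.6 tip case x,y mm [-69.2   1.1] tip z 0.1316 open mm 50.8
yaw tool x -60.12 zaxis [-0.015 -0.005 -1.   ] F [-12.84 -10.11  12.79] F case [-16.17  -2.4 ]
```

View pics/c7.png

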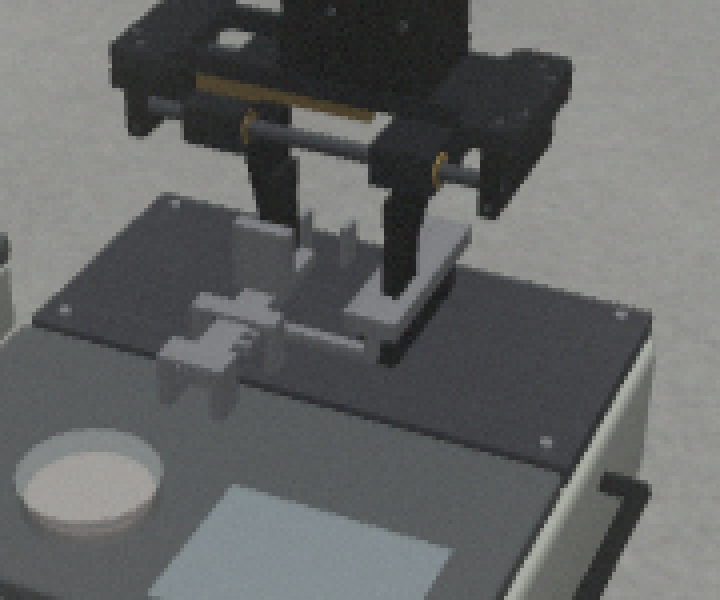

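The bolt end is in the keeper (crop ~(195,350)). I'll lift straight up so the catch springs up while the lug is still backed, then back off and rise clear.

```bash
python3 -m jog '0 0.002 -0.003 0 0 0 0.585; 0 0.003 -0.007 0 0 0 0.585; 0 0.004 -0.012 0 0 0 0.585; 0 0.010 -0.018 0 0 0 0.585;0 0.014 -0.03 0 0 0 0.585;0 0.014 -0.06 0 0 0 0.585;0 0.014 -0.10 0 0 0 0.585;0 0.014 -0.10 0 0 0 0.585'
python3 -c "
from h import *
rep()"
```

```text
time_s: 8.65
position: [0.5616, 0.0399, 0.2551]
tcp_rot: [[0.497, -0.868, 0.01], [-0.868, -0.497, -0.001], [0.006, -0.008, -1.0]]
force: [0.4, 0.4, -0.9]
opening: 0.586
t 8.65 tip case x,y mm [-73.5  -1.2] tip z 0.2361 open mm 51.0
yaw tool x -60.2 zaxis [ 0.01  -0.001 -1.   ] F [ 0.37  0.41 -0.89] F case [0.53 0.17]
```

```bash
python3 -m jog '0 0.05 -0.03 0 0 0 0.585; 0.03 0.10 -0.05 0 0 0 0.585; 0.06 0.15 -0.05 0 0 0 0.585; 0.10 0.17 -0.05 0 0 0 0.585; 0.16 0.17 -0.05 0 0 0 0.585; 0.2 0.17 -0.05 0 0 0 0.585; 0.2 0.17 -0.05 0 0 0 0.585'
python3 -c "
from h import *
rep()
for n in('scene','top'):
    p,d=cap(n,n+'9'); P=back(n,d)
    for l in('lug_top','pad_top','dish','jar','tip_box'):
        r=spot_in(l,n); print(n,l,[(np.round(x['centre'],4).tolist(),round(x['score'],2)) for x in r[:1]])
    for l in('lug_top','pad_top'):
        r=silhouettes(l,n)
        if not r: continue
        S=P[r[0]['region']&(d>0)]; zz=np.percentile(S[:,2],95); T=S[abs(S[:,2]-zz)<.006]
        c=np.array(cv2.minAreaRect(T[:,:2].astype(np.float32))[0])-O
        print(l,'case',(c@X*1e3).round(1),(c@Y*1e3).round(1),'z95',zz.round(4),'med',np.median(S[:,2]).round(4))
a=cv2.imread('pics/scene9.png')[150:300,230:410];cv2.imwrite('pics/c8.png',cv2.resize(a,None,fx=4,fy=4,interpolation=3))
"
```

```text
time_s: 9.52
position: [0.5117, -0.2208, 0.3001]
tcp_rot: [[0.494, -0.869, 0.001], [-0.869, -0.494, -0.001], [0.001, -0.0, -1.0]]
force: [0.0, 1.1, -0.4]
opening: 0.586
t 9.53 tip case x,y mm [-246.5 -202.5] tip z 0.2811 open mm 50.9
yaw tool x -60.38 zaxis [ 0.001 -0.001 -1.   ] F [ 0.02  1.11 -0.38] F case [0.57 0.95]
scene lug_top [([0.5978, 0.0295, 0.1253], 0.75)]
scene pad_top [([0.5538, 0.0636, 0.1458], 0.7)]
scene dish [([0.7263, 0.0998, 0.118], 0.76)]
scene jar [([0.4687, 0.2696, 0.0509], 0.88)]
scene tip_box []
lug_top case -54.2 -30.3 z95 0.1551 med 0.1275
pad_top case -87.0 29.2 z95 0.1403 med 0.1382
top lug_top [([0.5928, 0.0274, 0.1225], 0.83)]
top pad_top [([0.5379, 0.0607, 0.1427], 0.72)]
top dish [([0.7278, 0.0908, 0.1143], 0.75)]
top jar [([0.4516, 0.2531, 0.0752], 0.77)]
top tip_box [([0.6828, -0.1704, 0.0623], 0.63)]
lug_top case -54.6 -29.4 z95 0.157 med 0.1225
pad_top case -87.3 29.3 z95 0.143 med 0.1399
```

View pics/c8.png

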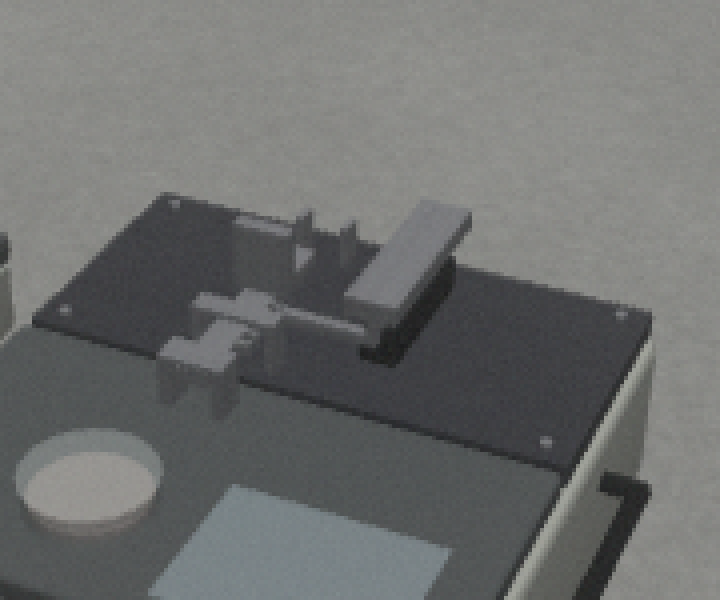

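View pics/top9.png

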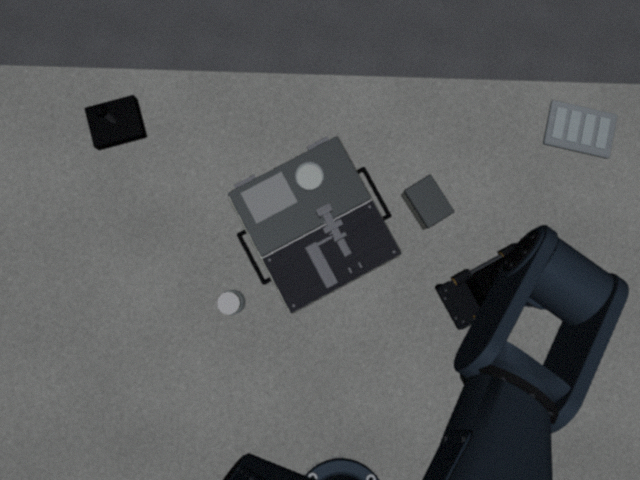

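The lug now stands at case x of about −54.5 mm (home is −55) and the bolt end is in the keeper. The catch is fully up, at z 0.140 as at the start. The dish, jar and box stand where they were, and the arm is clear at tip z 0.28. I'm handing in.

```bash
python3 -c "
from rig import *
print(hand_in())"
```

```text
the job is handed in; nothing more can be done
None
```

The transport case is locked: the bolt is home in the keeper, the catch has sprung back up, and the arm is clear. I handed in at about 10 s of the 35 s allowed.

I pressed the catch bar down about 9 mm with one fingertip and kept it down. With the other fingertip I pushed the lug until the bolt stopped, then lifted straight up so the catch could spring back, and moved away.

- **Bolt:** on the stop, an extra 3 mm of commanded push moved it only 0.2 mm while the force rose from 9 to 16 N. After letting go, both cameras put the lug at case x of about −54.2 to −54.6 mm, against −55 mm for home.
- **Catch:** its top is back at z of about 0.140 m, the same as at the start.
- **Forces:** the readings after each move stayed below about 21 N in total, against the 120 N wrist limit.
- **Surroundings:** the dish and jar were found within about 4 mm of their first positions in both cameras.
- **Tip box:** the network reported it in only one camera before (scene) and the other after (top), so I compared it by eye in the overhead pictures. It had not moved.
- **Disagreement:** the case outline alone gave a centre about 4 mm different in x from the one implied by the lug and the bar. I used the lug and bar, and the stop appeared where they predicted.

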